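# Sweep the bungs off the slab

### The job

Clear the marble slab for use: with closed fingers, sweep the three cork bungs across it and over its edge into the open wooden tray that stands against one side (not onto the lidded box on the other side). Only push the bungs, gently; never pinch them or pick them up; leave the little preserve jar on the slab, the jug and the crock standing where they are.

Things in the scene. Friction and masses are not known exactly. Their poses are not given: they have to be found in the camera images.
- slab: Fixed marble slab on the counter, 280 mm (its x) by 260 mm (its y) by 40 mm high, turned up to 15 degrees from the robot's axes. Origin at the centre of its underside, on the counter; its top is 40 mm above. The tray stands 2 mm from one of its two long (280 mm) edges, at +y or -y, and the lidded box 1 mm from the other.
- tray: Fixed open-topped wooden tray, outside 280 mm (x) by 130 mm (y) by 34 mm high, walls 6 mm, floor 6 mm, parallel to the slab, its centre 197 mm from the slab's centre along the slab's +y or -y. Its rim is 6 mm below the slab's top, so things pushed over the slab's edge drop in. Origin at the centre of its underside.
- box: Fixed shut wooden box with a flat lid, 284 mm (x) by 132 mm (y) by 34 mm high, with a small dark knob (24 mm across, 14 mm high) in the middle of its lid, on the other side of the slab. Not to be used. Origin at the centre of its underside.
- bung_small: Loose round cork bung, 36 mm across its underside, 32 mm across its top, 20 mm high, 10 to 30 g, starting flat on the slab, wide end down. Origin at its centre, 10 mm above what it stands on; z is its axis.
- bung_medium: Loose round cork bung, 40 mm across its underside, 36 mm across its top, 20 mm high, 10 to 30 g, starting flat on the slab, wide end down. Origin at its centre, 10 mm above what it stands on; z is its axis.
- bung_large: Loose round cork bung, 44 mm across its underside, 40 mm across its top, 20 mm high, 10 to 30 g, starting flat on the slab, wide end down. Origin at its centre, 10 mm above what it stands on; z is its axis.
- preserve_jar: Loose jar of dark red preserve with a dark steel lid, 44 mm across, 74 mm high, 160 g, standing on the slab among the bungs. Leave it. Origin at the centre of its underside. Jar and bungs stand in four lanes, one in each, in any order: 65 mm apart along the slab's x (each up to 6 mm off), up to 65 mm either way along its y; so a straight push along the slab's y passes the others.
- jug: Stoneware jug, 114 mm across, 200 mm high, with a small handle, on the counter well to one side. Leave it. Origin at the centre of its underside.
- crock: Stoneware crock with a paper-covered top, 114 mm across, 130 mm high, on the counter well to the other side. Leave it. Origin at the centre of its underside.

How it is judged:
At the end, for the whole second after the job is handed in: All three bungs lie at rest inside the tray (centres inside its inner walls and less than 45 mm above its underside, in any attitude), the preserve jar upright within 15 mm and the jug and crock upright within 20 mm of where they started (x of bung_small in the frame of tray between -0.134 and 0.134 m and y of bung_small in the frame of tray between -0.059 and 0.059 m and z of bung_small in the frame of tray between 0.005 and 0.045 m and linear speed of each of bung_small, bung_medium, bung_large below 0.02 m/s and x of bung_medium in the frame of tray between -0.134 and 0.134 m and y of bung_medium in the frame of tray between -0.059 and 0.059 m and z of bung_medium in the frame of tray between 0.005 and 0.045 m and x of bung_large in the frame of tray between -0.134 and 0.134 m and y of bung_large in the frame of tray between -0.059 and 0.059 m and z of bung_large in the frame of tray between 0.005 and 0.045 m and distance of preserve_jar from where it was at the start of the episode below 0.015 m and angle between each of preserve_jar, jug, crock's own z axis and vertical below 0.15 rad and distance of each of jug, crock from where it was at the start of the episode below 0.02 m); the robot touches nothing.
It fails at once if a bung is picked up (its centre more than 28 mm above the slab's top) (z of any of bung_small, bung_medium, bung_large in the frame of slab above 0.068 m).
It fails at once if a bung is pinched or pressed hard (over 15 N from the fingers) (contact force between the fingers and bung_small above 15 N or contact force between the fingers and bung_medium above 15 N or contact force between the fingers and bung_large above 15 N).
It fails at once if the preserve jar is shifted by more than 15 mm or tipped (distance of preserve_jar from where it was at the start of the episode above 0.015 m or angle between preserve_jar's own z axis and vertical above 0.35 rad).
It fails at once if the jug is shifted by more than 20 mm or tipped (distance of jug from where it was at the start of the episode above 0.02 m or angle between jug's own z axis and vertical above 0.35 rad).
It fails at once if the crock is shifted by more than 20 mm or tipped (distance of crock from where it was at the start of the episode above 0.02 m or angle between crock's own z axis and vertical above 0.35 rad).
It also fails if it takes over 54 s, if anything falls off the work surface, if the arm or the gripper's body presses on something with over 40 N, if the wrist force passes 120 N, or if a joint passes its speed limit or range.

### The arm

A 7-joint arm with a two-finger parallel gripper is mounted at the origin on the work surface. World frame = base frame: x ahead of the robot, y to its left, z up, the work surface at z = 0. Lengths are in m, angles in rad, forces in N, time in s.
With the tool pointing down it reaches from about 0.4 to 0.875 m from the base axis. Payload 4.4 kg.
Tool frame: the origin (TCP) lies at the very end of the fingers, on their centre line; the grasp point (between the pads) lies behind it (r.grasp_offset is the z of the grasp point in the tool frame, in m); z points along the fingers, y is the line along which they close (so a half turn about z gives the same grasp; the last joint's range is limited). The gripper opens to 85 mm and grips with 20 to 120 N. Pads are 22 mm wide; open, the fingers measure 114 mm over their backs; the gripper's body (76 mm by 85 mm) begins 54 mm behind the grasp point. The pads swing forward as they close: fully open they stand 13 mm farther back than shut.
Start: joints at [-1.285, 0.628, 0.038, 1.517, -0.027, 0.996, -0.02], TCP at [0.224, 0.61, 0.231] pointing down, gripper open.
Joint ranges: [-3.06, 3.06], [-0.37, 2.12], [-1.25, 1.32], [0.18, 2.47], [-1.1, 4.24], [0.23, 1.98], [-2.94, 2.94]. Speed limits (rad/s): [2.57, 2.57, 3.14, 3.14, 3.14, 3.14, 3.14].

### API

Orientations are given as a rotation vector (axis times angle).
In Python, from workcell import r, imaging, job gives the robot as it stands. Calls block until the motion is done:
- r.goto(position, orientation): joint-space move of the TCP to a pose.
- r.servo_line(position, feed=0.15, frame=None): straight line of the TCP; frame=None keeps the orientation; feed is the mean speed in m/s.
- r.set_joints(angles): joint-space move.
- r.command_gripper(opening, squeeze=None): finger opening in m; squeeze is the grip in N (None keeps the last); returns when the fingers have stopped.
- r.hold(seconds).
- r.ik(position, orientation): joint angles nearest the present ones, or None.
- imaging.get_image(name): name is "scene" or "top" or "wrist"; returns a dict with "pixels" (400x640x3 uint8, red, green, blue), "mtx" (3x3 intrinsics, pixels), "k1" (the pictures are not rectified: a ray, as slopes to the right and down, at radius r is drawn at 1 + k1 r^2 times it, then the intrinsics apply), "R" (3x3) and "t" (3): a world point X has camera coordinates R X + t; the wrist camera has in their place "hand_eye" (4x4, takes a point from camera to tool coordinates, whose origin is the TCP and whose axes are the flange's). Camera axes: x right, y down, z forward; pixel columns grow to the right and rows downward; lengths in m; the calibration is good to about 2 mm. A picture is of the moment at which its call begins: read the wrist's pose just before it. There is no depth.
A pose or a line that the arm cannot do raises r.IKError and nothing moves.
- job.hand_in(): hands the job in; it is judged then, once.
Readings, each from a call of its own:
- r.current_clock(): time.
- r.current_joints(): joint angles.
- r.current_qd(): joint speeds.
- r.current_joint_efforts(): joint torques, N m.
- r.current_ee_pos(): TCP position.
- r.current_tcp_rot(): TCP orientation.
- r.current_contact_force(): force on the tool from outside, world axes, zero at the start.
- r.current_ft_torque(): the same for the moment, N m.
- r.current_width(): finger opening in m.
- r.current_grip_force(): force on a finger pad.
Only numpy, scipy, OpenCV 4.12 (cv2) and the standard library are available. Lean on these libraries where they do the work, as an engineer would, in place of code of your own. Each camera call takes 0.05 s, during which the arm holds its last target. There are 200 camera calls.

## Working session

There is one attempt and no reset: what is moved stays moved. The work goes in short steps, each a Python script; the robot and the scene stay as the last script left them, time stands still between calls to the robot, and variables do not carry over. Pictures are saved under pics/ and viewed, at most 10 in all, crops included, and the job is handed in when it is done.

```bash
mkdir -p pics; ls
python3 - <<'E'
from workcell import r, imaging, job
import cv2,pickle
for n in("top","scene"):
    d=imaging.get_image(n); pickle.dump(d,open(n+".pkl","wb"))
    cv2.imwrite(f"pics/{n}0.png",d["pixels"][:,:,::-1])
    print(n,d["mtx"],d["k1"],d["R"],d["t"])
print(r.current_ee_pos(),r.current_tcp_rot(),r.current_clock(),r.grasp_offset)
E
```

```text
pics
top [[413.79868936   0.         318.64109198]
 [  0.         413.79868936 199.91059725]
 [  0.           0.           1.        ]] -0.1023088094582793 [[-1.05383475e-02 -9.99942297e-01 -2.08469629e-03]
 [-9.80747244e-01  1.07425612e-02 -1.94985746e-01]
 [ 1.94996890e-01 -1.02674052e-05 -9.80803861e-01]] [0.01474133 0.58097811 1.17939176]
scene [[397.6919325    0.         320.2999489 ]
 [  0.         397.6919325  195.58575126]
 [  0.           0.           1.        ]] -0.05783379930412598 [[ 0.22152456  0.97511552 -0.00875203]
 [ 0.78800316 -0.1842893  -0.58744232]
 [-0.57443702  0.12323627 -0.80921871]] [-0.12474785 -0.43580249  1.55361365]
[0.22375248 0.60966251 0.23048366] [-5.49665681e-01 -3.09286891e+00  2.67858839e-03] 0.1 -0.0187
```

View pics/top0.png

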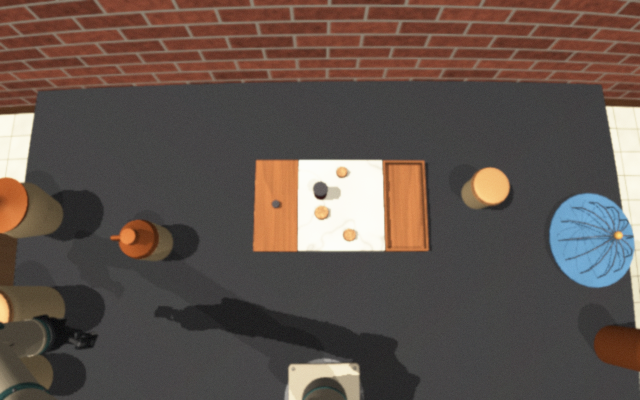

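View pics/scene0.png

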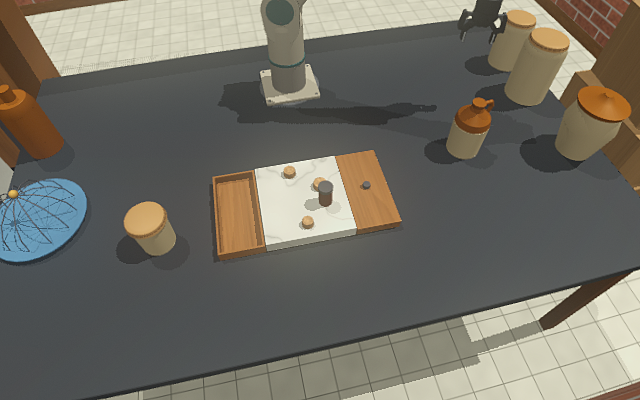

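The top view shows the slab at cols 298–385, rows 160–251, with the tray on its right (world −y) and the box with the knob (276,204) on its left. The bungs are near (342,172), (321,212) and (350,235), the jar's lid is at (320,189), the jug is at (148,242) and the crock at (487,188). The scene view agrees.

```bash
cat > h.py <<'E'
import cv2,numpy as np
def ray(d,uv,z):
    K=d["mtx"];p=(np.array(uv,float)-K[[0,1],2])/K[0,0]
    s=p.copy()
    for _ in range(30): s=p/(1+d["k1"]*(s@s))
    R,t=np.array(d["R"]),np.array(d["t"]);C=-R.T@t;v=R.T@np.array([*s,1])
    return C+v*(z-C[2])/v[2]
def proj(d,X):
    c=np.array(d["R"])@X+d["t"];s=c[:2]/c[2]
    return s*(1+d["k1"]*(s@s))*d["mtx"][0,0]+d["mtx"][:2,2]
def blobs(m,lo):
    n,l,st,c=cv2.connectedComponentsWithStats(m.astype(np.uint8))
    return [(st[i,4],c[i],l==i) for i in range(1,n) if st[i,4]>lo]
def measure(d,out=None):
    hsv=cv2.cvtColor(d["pixels"],cv2.COLOR_RGB2HSV)
    white=(hsv[...,1]<60)&(hsv[...,2]>140)
    roi=np.zeros(white.shape,bool);roi[130:290,220:460]=True
    _,_,w=max(blobs(white&roi,500),key=lambda b:b[0])
    hull=cv2.convexHull(np.argwhere(w)[:,::-1].astype(np.int32))
    P=np.array([ray(d,q[0],.04) for q in hull])[:,:2]
    (c,wh,a)=cv2.minAreaRect(P.astype(np.float32))
    full=cv2.fillConvexPoly(np.zeros(w.shape,np.uint8),hull,1)>0
    cork=full&~w&(hsv[...,1]>90)&(hsv[...,0]<30)&(hsv[...,2]>110)
    return np.array(c),wh,a,[(n,u,ray(d,u,.056)) for n,u,_ in blobs(cork,20)],full,w,hsv
E
python3 - <<'E'
import pickle
from h import *
for n in("top","scene"):
    d=pickle.load(open(n+".pkl","rb"))
    try:
        c,wh,a,b,full,w,hsv=measure(d)
        print(n,c,wh,a)
        for x in b: print("bung",x[0],x[1].round(1),x[2].round(4))
        for k,u,m in blobs(full&~w&(hsv[...,2]<95),15): print("dark",k,u.round(1),ray(d,u,.114).round(4))
    except Exception as e: print(n,e)
d=pickle.load(open("top.pkl","rb"))
print("knob",ray(d,(276.5,204),.045),"jug",ray(d,(140,236),.18),"crock",ray(d,(491,187),.13))
cr=cv2.resize(d["pixels"][145:265,245:435],None,fx=4,fy=4,interpolation=cv2.INTER_CUBIC)
cv2.imwrite("pics/crop.png",cr[:,:,::-1])
E
```

```text
top [ 0.57111865 -0.05755617] (0.260079026222229, 0.2836882472038269) 89.39029693603516
bung 83 [341.6 171.7] [ 0.6677 -0.062   0.056 ]
bung 135 [321.3 212.4] [0.5433 0.0011 0.056 ]
bung 114 [349.2 234.6] [ 0.4763 -0.0803  0.056 ]
dark 41 [320.4 195.8] [0.5818 0.0034 0.114 ]
scene [ 0.58195037 -0.05699125] (0.2584141492843628, 0.29847052693367004) 89.27317810058594
bung 118 [289.  171.8] [ 0.4832 -0.08    0.056 ]
bung 74 [317.4 182.3] [ 0.5433 -0.004   0.056 ]
bung 118 [307.2 221.9] [ 0.6739 -0.0623  0.056 ]
knob [0.57234573 0.13573992 0.045     ] jug [0.4627215  0.49137945 0.18      ] crock [ 0.59907533 -0.48786283  0.13      ]
```

View pics/crop.png

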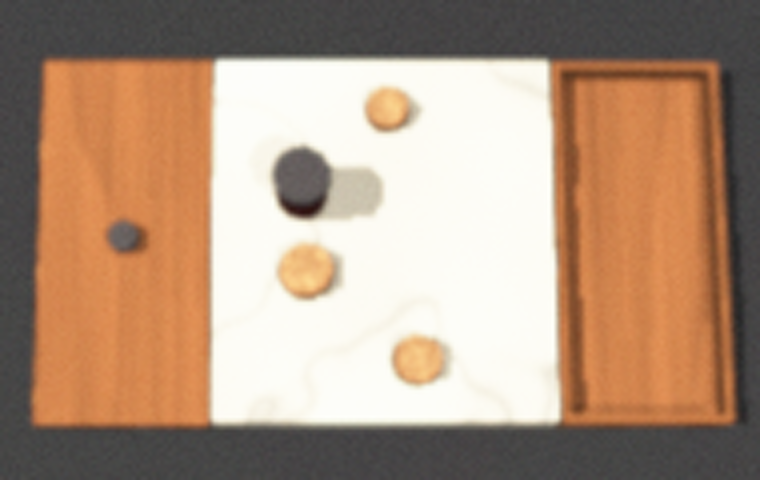

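The slab measures 260 × 284 mm and is nearly square to the robot, with its y axis at 89.4°. The bungs sit at slab x of about +0.097, −0.029 and −0.095 and the jar at about +0.03, which matches the four lanes. Next I'll lift clear of the jug, close the fingers, move over the slab and check from near.

Run:
```python
from workcell import r, imaging
from scipy.spatial.transform import Rotation as Ro
import pickle
from h import *
p=np.array(r.current_ee_pos())
r.servo_line([p[0],p[1],.40],feed=.25)
r.command_gripper(0.0,20)
best=None
for s in(1,-1):
    y=np.array([np.cos(np.radians(-.6)),np.sin(np.radians(-.6)),0])*s; z=np.array([0,0,-1.]);x=np.cross(y,z)
    rv=Ro.from_matrix(np.c_[x,y,z]).as_rotvec()
    qs=[r.ik(q,rv) for q in([.56,-.03,.40],[.476,-.2,.05],[.67,-.2,.05],[.543,.05,.05])]
    print(s,x.round(2),[None if q is None else np.round(q,2) for q in qs])
    if all(q is not None for q in qs):
        c=np.abs(np.array(qs[0])-r.current_joints()).max()
        if best is None or c<best[0]: best=(c,rv,s)
print(best); np.save("rv.npy",best[1])
r.goto([.56,-.03,.40],best[1])
T=np.eye(4);T[:3,:3]=Ro.from_rotvec(r.current_tcp_rot()).as_matrix();T[:3,3]=r.current_ee_pos()
d=imaging.get_image("wrist"); print(d["hand_eye"])
M=np.linalg.inv(T@np.array(d["hand_eye"]));d["R"]=M[:3,:3];d["t"]=M[:3,3]
pickle.dump(d,open("wrist.pkl","wb"));cv2.imwrite("pics/wrist0.png",d["pixels"][:,:,::-1])
print(r.current_ee_pos(),r.current_clock(),r.current_width())
```

```text
1 [0.01 1.   0.  ] [array([-0.44,  0.42,  0.69,  1.52, -0.27,  1.3 ,  0.26]), array([-0.07,  0.84,  0.66,  2.04, -0.95,  0.6 ,  1.25]), array([ 0.01,  0.96,  0.46,  1.5 , -0.53,  0.81,  0.65]), array([-0.29,  0.77,  0.23,  1.95, -0.36,  0.46,  0.19])]
-1 [-0.01 -1.   -0.  ] [array([-0.66,  0.56,  1.15,  1.53, -0.51,  1.39, -2.63]), array([-0.13,  0.89,  0.77,  2.04, -1.05,  0.67, -1.8 ]), array([-0.21,  1.13,  0.96,  1.51, -1.01,  1.06, -2.14]), array([ 0.01,  0.76, -0.23,  1.95,  0.35,  0.48,  2.66])]
(np.float64(0.8493114214084445), array([2.23304241, 2.20977963, 0.        ]), 1)
[[ 4.90115262e-05 -9.63429953e-01 -2.67960303e-01  6.94764950e-02]
 [ 9.99999956e-01 -3.15074171e-05  2.96188326e-04  1.11833505e-03]
 [-2.93799442e-04 -2.67960305e-01  9.63429908e-01 -1.42657125e-01]
 [ 0.00000000e+00  0.00000000e+00  0.00000000e+00  1.00000000e+00]]
[ 0.56017722 -0.02876012  0.39979412] 4.3 -5.253993494313405e-05
```

View pics/wrist0.png

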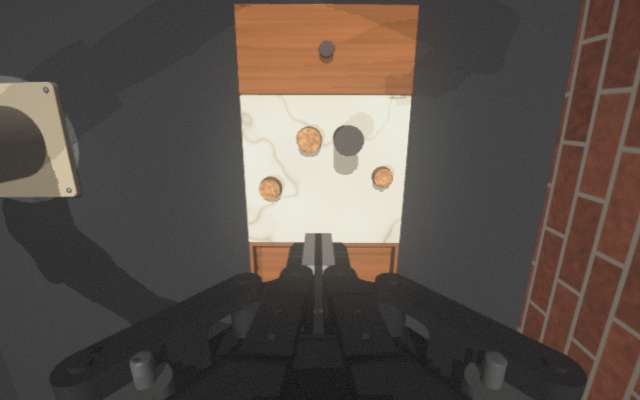

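The wrist view shows bungs near (309,140), (383,178) and (270,188), the jar's lid at (348,140), the slab at rows 95–243, the box above and the tray below. I'll cast these rays and compare them with the top view.

Run:
```python
import pickle
from h import *
d=pickle.load(open("wrist.pkl","rb"))
hsv=cv2.cvtColor(d["pixels"],cv2.COLOR_RGB2HSV)
m=np.zeros(hsv.shape[:2],bool);m[98:238,246:403]=True
for k,u,_ in blobs(m&(hsv[...,1]>90)&(hsv[...,0]<30)&(hsv[...,2]>90),60): print("bung",k,u.round(1),ray(d,u,.057).round(4))
print("jar",ray(d,(348,140),.114).round(4))
for n,u in dict(boxL=(241,95),boxR=(411,96),trL=(248,243),trR=(400,243)).items(): print(n,ray(d,u,.04).round(4))
t=pickle.load(open("top.pkl","rb"));print("jar top",ray(t,(320.5,188.2),.114).round(4))
```

```text
bung 480 [308.6 139.2] [0.5465 0.004  0.057 ]
bung 300 [382.6 176.8] [ 0.6695 -0.0591  0.057 ]
bung 358 [269.4 188.2] [ 0.4789 -0.0772  0.057 ]
jar [0.6047 0.0067 0.114 ]
boxL [0.4379 0.0742 0.04  ]
boxR [0.7129 0.0705 0.04  ]
trL [ 0.4309 -0.185   0.04  ]
trR [ 0.7119 -0.1873  0.04  ]
jar top [0.604  0.0028 0.114 ]
```

The two views agree within 3 mm. I'll push the bung at x = 0.478 first and check the result.

```bash
cat >> h.py <<'E'
def sweep(r,x,y,end=-.207,z=.050,feed=.08):
    s=.0106; rv=np.load("rv.npy"); y0=y+.05; xs=lambda yy:x+s*(yy-y)
    r.goto([xs(y0),y0,.19],rv)
    r.servo_line([xs(y0),y0,z],feed=.12)
    print("down",np.round(r.current_ee_pos(),4),np.round(r.current_contact_force(),1))
    r.servo_line([xs(end),end,z],feed=feed)
    print("end",np.round(r.current_ee_pos(),4),np.round(r.current_contact_force(),1))
    r.servo_line([xs(end),end,.19],feed=.2)
    print("t",r.current_clock())
def wrist(r,imaging,name):
    r.goto([.56,-.03,.40],np.load("rv.npy"))
    d=imaging.get_image("wrist");cv2.imwrite(name,d["pixels"][:,:,::-1])
E
python3 - <<'E'
from workcell import r, imaging
from h import *
sweep(r,.478,-.078)
d=imaging.get_image("top")
cv2.imwrite("pics/top1.png",cv2.resize(d["pixels"][135:275,235:445],None,fx=3,fy=3)[:,:,::-1])
E
```

```text
down [ 0.479  -0.028   0.0505] [-0.4  0.2 -0.4]
end [ 0.4767 -0.2066  0.05  ] [ 0.3 -0.1 -0.5]
t 9.7583
```

View pics/top1.png

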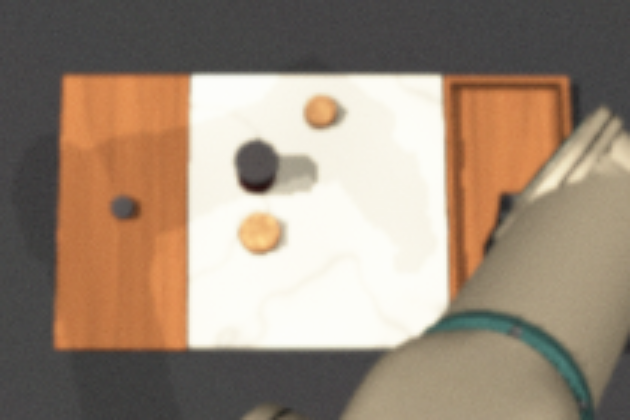

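The near bung has left the slab. The other two (crop 321,112 and 261,232) and the jar (256,167) haven't moved, and the arm hides the tray. I'll sweep the remaining two, then look.

Run:
```python
from workcell import r, imaging
from h import *
sweep(r,.669,-.060)
sweep(r,.545,.003)
r.goto([.56,.05,.40],np.load("rv.npy"))
d=imaging.get_image("top")
cv2.imwrite("pics/top2.png",cv2.resize(d["pixels"][135:275,235:445],None,fx=3,fy=3)[:,:,::-1])
d=imaging.get_image("scene")
cv2.imwrite("pics/scene2.png",cv2.resize(d["pixels"][100:270,100:500],None,fx=2,fy=2)[:,:,::-1])
print(r.current_clock())
```

```text
down [ 0.6699 -0.01    0.0506] [ 0.9 -0.3  0.8]
end [ 0.6675 -0.2065  0.05  ] [-0.1  0.3  0.4]
t 15.6583
down [0.5461 0.053  0.0506] [ 0.7 -0.9 -0.3]
end [ 0.5428 -0.2068  0.05  ] [ 0.3 -0.5  0.3]
t 22.3333
23.6917
```

View pics/top2.png

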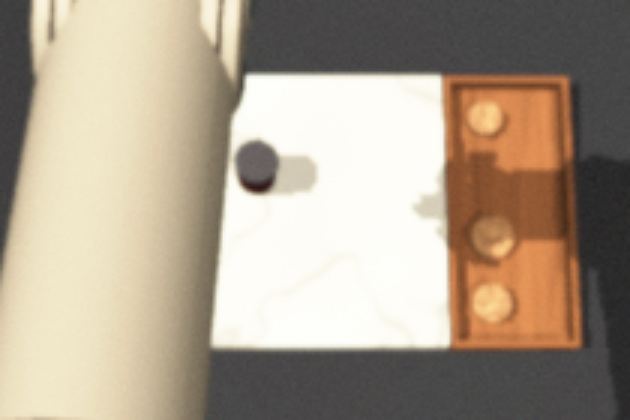

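View pics/scene2.png

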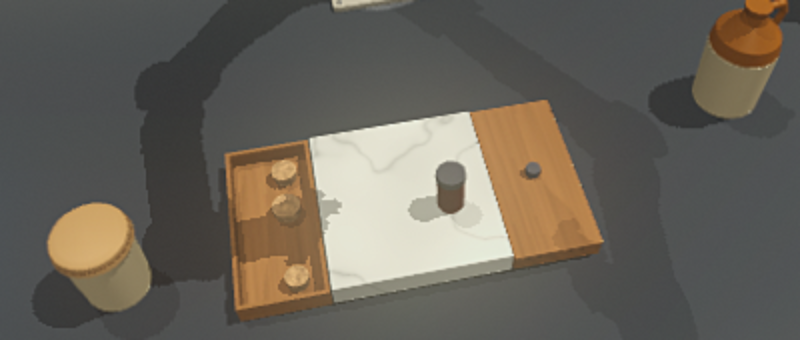

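All three bungs lie in the tray (top crop 486,118; 492,236; 493,302), clear of its outer walls. The jar (257,166) hasn't moved, the jug and crock are standing, and the arm is clear.

```bash
python3 -c "
from workcell import r,job
r.hold(0.5);print(job.hand_in())"
```

```text
the job is handed in; nothing more can be done
None
```

I swept all three bungs into the tray with closed fingers, and the last pictures showed the jar, jug and crock standing where they were; the job is handed in at about 24 s of the 54 s, though the hand-in returned no verdict.

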